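# Fit the keyed drive pulley on a desk laminator's shaft

### The arm

A 6-joint arm with a two-finger parallel gripper is mounted at the origin on the work surface. World frame = base frame: x ahead of the robot, y to its left, z up, the work surface at z = 0. Lengths are in mm, angles in rad, forces in N, time in s.
With the tool pointing down it reaches from about 350 to 875 mm from the base axis. Payload 4.2 kg.
Tool frame: the origin (TCP) lies midway between the tips of the shut fingers; the grasp point (between the pads) lies 19 mm behind it; z points along the fingers, y is the line along which they close (so a half turn about z gives the same grasp; the last joint's range is limited). The gripper opens to 87 mm and grips with 3 to 60 N. Pads are 19 mm wide; open, the fingers measure 117 mm over their backs; the gripper's body (75 mm by 190 mm) begins 51 mm behind the grasp point.
Start: joints at [1.454, 0.385, 0.008, 0, -1.194, -0.259], TCP at [229.352, 581.375, 222.55] pointing down, gripper open.
Joint ranges: [-3.14, 3.14], [-1.21, 2.06], [-1.07, 1.41], [-3.16, 2.05], [-2.99, -0.16], [-3.1, 3.1]. Speed limits (rad/s): [2.79, 2.79, 3.14, 3.14, 3.14, 3.14].

### API

Orientations are given as a 3x3 rotation matrix whose columns are the frame's x, y, z axes.
In Python, from cell import manip, cams, order gives the robot as it stands.
- The arm moves only by the tool move_arm, never from a script. Its arguments are lists of equal length, an entry for each row: "claw": the opening, from 0 (shut) to 1 (fully open); "offset": the shift along the world's x, y, z in units of 40 mm (1.0 is 40 mm), a list of three; "turn": the turn about the world's z in units of 10 degrees (1.0 is 10 degrees). A call has 1 to 8 rows; each row shifts and turns the commanded pose from where the row before left it; what a row does not reach is not made up. A row lasts 1/8 s, in which the tool goes at most 62.5 mm and 10.7 degrees, less where a joint would pass 70% of its speed; a pose out of reach is approached as far as the arm can. A call is refused whole if a number of a shift passes 1 or a number of a turn 1, either way. A call with a gripper value outside its range is refused whole. The fingers move at their own pace and stop on an object; the grip force is fixed at half the most. Time passes only in rows, so rows that do not move let the fingers close. It gives the time, the measured TCP pose, the force, the opening and the grip force at its end, in the units of the state.
- manip.get_obs(): the state, without advancing time (a new reading comes with each control period).
- cams.camera(name): name is "side" or "top" or "wrist"; returns the picture (400x640x3 uint8, red, green, blue); there is no depth.
- cams.calibration(name): a dict with "fx", "fy", "cx", "cy" (pixels), "eye" and "orientation" of the camera in the world. Camera axes: x right, y up, looking along -z (the intrinsics and any distortion apply to the point x, -y, -z); pixel columns grow to the right and rows downward; lengths in mm; the calibration is good to about 2 mm. The wrist camera is an equidistant fisheye: a pixel r from the principal point sees the ray r / f radians off the axis. A picture is of the moment at which its call begins: read the wrist's pose just before it. calibration takes no time and is no camera call; for the wrist camera it gives the pose at the moment of the call.
- order.close_job(): hands the job in; it is judged then, once.
The state is a dict: "t": time; "qpos": joint angles; "joint_velocities": joint speeds; "joint_torque": joint torques, N m; "tcp_pos": TCP position; "tcp_rot": TCP orientation; "force": force on the tool from outside, world axes, zero at the start; "torque": the same for the moment, N m; "gripper_width": finger opening in mm; "grip_force": force on a finger pad.
Only numpy, scipy, OpenCV 4.12 (cv2) and the standard library are available. Lean on these libraries where they do the work, as an engineer would, in place of code of your own. Each camera call takes 0.05 s, during which the arm holds its last target. There are 200 camera calls.

### The job

Take the toothed pulley from the chipboard board and put it, hub up, on the upright shaft of the laminator's drive unit; it will stop on the key, so turn it under a light press until its keyway drops over the key, then bring it fully home on the bearing collar and let go. Do not force it: never push the sprung shaft down with more than about 30 N, and leave the mug, glue bottle, stapler and offcuts where they are.

Things in the scene. Friction and masses are not known exactly. Their poses are not given: they have to be found in the camera images.
- pulley: Loose toothed pulley, 0.17-0.35 kg, hub up on the board. Origin: centre of its underside, z up the bore. Aluminium rim 67 mm across, 16 mm high, blue hub above it. Through bore 20 mm; a keyway 7 mm wide, reaching 15.5 mm from the axis, runs the full height on its -x side (red dot on the rim). At the start its yaw is within 0.5 rad of 0: keyway towards the robot.
- hub (a point): Centre of the hub's top on the pulley, 42 mm above its underside; axes as the pulley's. The blue hub reaches from 16 to 42 mm height, about 40 mm across, with two flats 36 mm apart facing the pulley's +y and -y, each 18 mm wide: grip here, with the fingertips above the rim's top.
- drive: Drive unit of a desk laminator, fixed: grey housing 58 mm high, from -55 to 95 mm along its own x and 130 mm along y, with a lying motor (48 mm thick, 50 mm high) at its +x end, reaching to 146 mm. Its yaw varies by 0.25 rad about the world axes. Origin on the table under the shaft's axis, z up.
- seat (a point): Point on the shaft's axis at the top of the dark bearing collar (52 mm wide, 64 mm above the table), where the pulley's underside must rest; axes as drive. The upright steel shaft, 18 mm diameter, rises 60 mm from here, its last 7 mm tapering to 11 mm. A brake holds it from turning; it slips at about 0.5 N m.
- key_top (a point): Point on the shaft's axis, level with the key's top, 22 mm above the seat; axes as drive. The brass key, 5 mm wide, reaches 14 mm from the axis. It points to the drive unit's -x give or take up to 0.7 rad (differs each time, not measured). A misaligned pulley stops with its underside here; with its keyway within about 0.08 rad of the key it drops.
- carrier (a joint): How far (m) the spring-mounted bearing collar with the shaft, key, seat and key top is pressed down into the housing: about 0 unloaded, stop at 0.006. The spring takes about 8 N per mm; 30 N of downward push gives a little under 0.004, and it must never be pressed further than 0.004.
- board: Fixed chipboard board 140 x 140 x 18 mm on which the pulley lies at the start. Origin: centre of its underside.
- mug: White mug, 80 mm across, 95 mm high. Bystander. Origin: centre of its underside.
- glue: White glue bottle, 48 mm across, 130 mm high, standing. Bystander. Origin: centre of its underside.
- stapler: Black stapler, 150 x 34 x 50 mm, lying along its x. Bystander. Origin: centre of its underside.
- offcuts: Two chipboard offcuts glued in a pile, 110 x 90 x 36 mm. Bystander. Origin: centre of its underside.
Mind the look-alikes: they are no part of the job. Leave any purple look-alike of the pulley alone.

How it is judged (in metres and radians):
At the end, for the whole second after the job is handed in: The pulley sits hub up on the shaft, keyed, its underside within 3 mm of the bearing collar's top, within 4 mm of the shaft's axis, tilted less than 0.1 rad, at rest and released (z of pulley in the frame of seat between -0.003 and 0.003 m and horizontal distance between pulley and seat below 0.004 m and angle between pulley's own z axis and vertical below 0.1 rad and linear speed of pulley below 0.02 m/s); the robot touches nothing.
It fails at once if the sprung shaft and collar are pressed down by more than 4 mm (over 30 N) (value of joint carrier above 0.004 m).
It fails at once if a bystander is moved more than 25 mm (distance of any of mug, glue, stapler, offcuts from where it was at the start of the episode above 0.025 m).
It also fails if it takes over 58 s, if anything falls off the work surface, if the arm or the gripper's body presses on something with over 40 N, if the wrist force passes 120 N, or if a joint passes its speed limit or range.

## Working session

There is one attempt and no reset: what is moved stays moved. The work goes in short steps, Python scripts to look and compute and a tool call to move; the robot and the scene stay as the last step left them, time stands still between calls to the robot, and variables do not carry over. Pictures are saved under pics/ and viewed, at most 10 in all, crops included, and the job is handed in when it is done.

Besides the shell and the picture viewer there is one more tool, called after ">>>" as a command line: name --pt "numbers of a row" for each row, then --argument value for the rest. move_arm: Moves the arm, as the interface text tells. Its arguments: {"type":"object","properties":{"claw":{"type":"array","items":{"type":"number"}},"offset":{"type":"array","items":{"type":"array","items":{"type":"number"}}},"turn":{"type":"array","items":{"type":"number"}}},"required":["claw","offset","turn"]}

```bash
mkdir -p pics; ls; cat > h.py <<'E'
import numpy as np, cv2
from cell import manip, cams, order
def snap(n,f=None):
    c=cams.calibration(n); im=cams.camera(n)
    if f: cv2.imwrite('pics/'+f,im[:,:,::-1])
    return c,im
def ray(c,u,v,n='top'):
    x=(u-c['cx'])/c['fx']; y=(v-c['cy'])/c['fy']
    if n=='wrist':
        r=np.hypot(x,y); s=np.sin(r)/max(r,1e-9); d=np.array([x*s,-y*s,-np.cos(r)])
    else: d=np.array([x,-y,-1.])
    return np.array(c['eye']),np.array(c['orientation'])@d
def onz(c,u,v,z,n='top'):
    e,d=ray(c,u,v,n); return e+d*(z-e[2])/d[2]
E
python3 - <<'E'
from h import *
o=manip.get_obs(); print(o['t'],o['tcp_pos'],o['tcp_rot'],o['force'],o['gripper_width'])
for n in ['top','side','wrist']:
    c,im=snap(n,n+'0.png'); print(n,c)
E
```

```text
pics
0.0 [229.16809025 580.81788245 221.45311568] [[ 9.30133510e-01 -3.67220799e-01 -7.33491095e-04]
 [-3.67221525e-01 -9.30131258e-01 -2.04795768e-03]
 [ 6.98096633e-05  2.17422779e-03 -9.99997634e-01]] [0.24257606 0.58207698 0.33587362] 86.88283733028993
top {'fx': 509.10404414890684, 'fy': 509.10404414890684, 'cx': 309.23349692841083, 'cy': 190.4003152855516, 'eye': array([ 490.6058275 ,  -10.53196038, 1610.56303571]), 'orientation': array([[-0.02717768,  0.99697963, -0.07275292],
       [-0.99961978, -0.02744424, -0.00266661],
       [-0.0046552 ,  0.07265279,  0.99734643]])}
side {'fx': 420.662433103623, 'fy': 420.662433103623, 'cx': 318.76156680221845, 'cy': 198.05423409256196, 'eye': array([ 332.31214975, -868.52916794,  991.16891072]), 'orientation': array([[ 0.96031471,  0.19176994, -0.20253383],
       [-0.27877574,  0.68317241, -0.67495151],
       [ 0.00893011,  0.70462738,  0.70952132]])}
wrist {'fx': 309.70691628693146, 'fy': 309.70691628693146, 'cx': 314.4819903764369, 'cy': 199.54150198958015, 'eye': array([295.13294628, 554.55649515, 383.79437083]), 'orientation': array([[-0.36638915,  0.89847011,  0.24188933],
       [-0.93045899, -0.35441856, -0.09291688],
       [ 0.00224703, -0.25911184,  0.96584471]])}
```

View pics/top0.png

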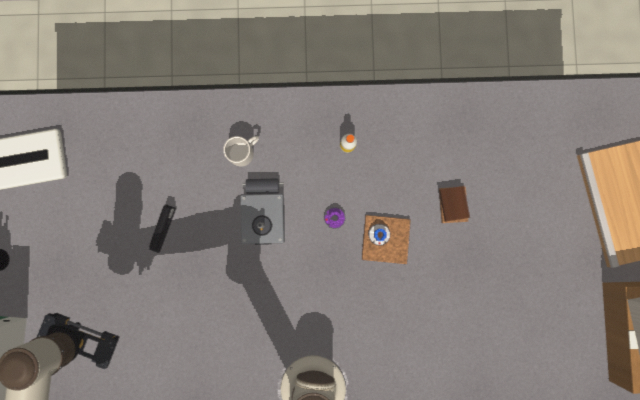

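View pics/side0.png

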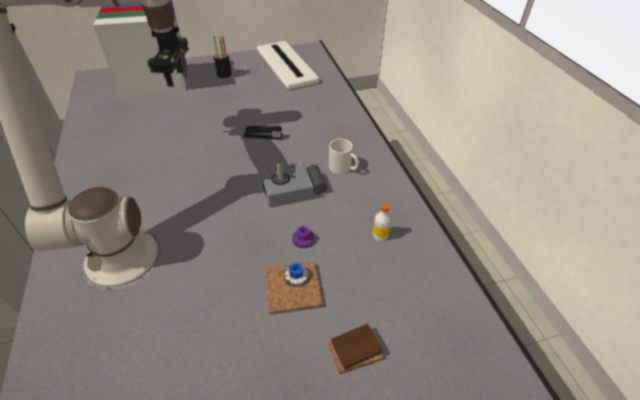

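The top view shows the pulley on the board near (379,234), the drive's shaft near (262,225) and the purple decoy at (335,217). The side view shows the blue hub near (296,270) and the shaft near (280,170).

```bash
python3 - <<'E'
from h import *
c=cams.calibration('top'); im=cv2.imread('pics/top0.png'); hsv=cv2.cvtColor(im,cv2.COLOR_BGR2HSV)
def cen(m):
    m=m.astype(np.uint8); n,l,s,ce=cv2.connectedComponentsWithStats(m); i=1+np.argmax(s[1:,4]); return ce[i],s[i]
b=(hsv[...,0]>100)&(hsv[...,0]<125)&(hsv[...,1]>140)&(hsv[...,2]>60)
b[:, :345]=0; b[:,420:]=0
p,s=cen(b); print('hub',p,s,onz(c,*p,18+42), onz(c,*p,50))
red=((hsv[...,0]<8)|(hsv[...,0]>172))&(hsv[...,1]>120); red2=np.zeros_like(red); red2[215:255,360:400]=red[215:255,360:400]
print('red',[(x,y,im[y,x].tolist()) for y,x in np.argwhere(red2)][:20])
A=cv2.resize(im[205:265,350:410],None,fx=6,fy=6,interpolation=cv2.INTER_CUBIC)
B=cv2.resize(im[190:250,235:295],None,fx=6,fy=6,interpolation=cv2.INTER_CUBIC)
cv2.imwrite('pics/z1.png',np.hstack([A,B]))
s=cams.calibration('side'); im2=cv2.imread('pics/side0.png')
A=cv2.resize(im2[250:310,265:325],None,fx=6,fy=6,interpolation=cv2.INTER_CUBIC)
B=cv2.resize(im2[150:210,255:330],None,fx=5,fy=6,interpolation=cv2.INTER_CUBIC)
cv2.imwrite('pics/z2.png',np.hstack([A,B]))
E
```

```text
hub [379.91044776 233.82089552] [375 229  11  11  67] [ 465.82207079 -217.0794437    60.        ] [ 465.66223365 -218.41152423   50.        ]
red [(np.int64(379), np.int64(243), [106, 113, 204])]
```

View pics/z1.png

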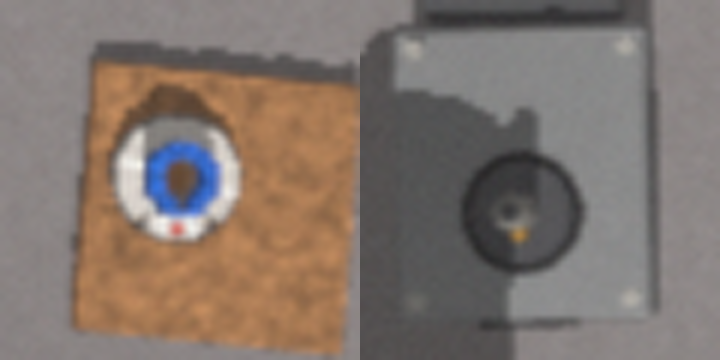

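The zoomed crops show three things:
- **Pulley:** rim centred near (379.2,234.4), with the red dot at (379,243).
- **Drive:** collar centre near (261.8,225), with the shaft top at (260.1,224.8).
- **Key:** brass, near (261,229).

```bash
python3 - <<'E'
from h import *
c=cams.calibration('top')
f=lambda n,u,v,z: print(n,onz(c,u,v,z).round(1))
f('rim',379.1,234.2,34);f('hub',379.9,233.8,60);f('dot',379,243,34)
f('shaft',260.1,224.7,124);f('collar',261.7,224.8,64);f('key',260.9,228.9,86)
# housing corners in crop -> yaw
for u,v in [(395,30),(648,28),(655,312),(398,312)]: f('cor',235+(u-360)/6-.4,190+v/6-.4,58)
E
```

```text
rim [ 464.3 -218.    34. ]
hub [ 465.9 -217.1   60. ]
dot [ 437.3 -216.7   34. ]
shaft [502.8 139.3 124. ]
collar [502.8 140.5  64. ]
key [490.5 141.   86. ]
cor [596.8 204.3  58. ]
cor [594.3  75.3  58. ]
cor [450.2  75.1  58. ]
cor [453.7 205.2  58. ]
```

>>> move_arm --claw '[1, 1, 1, 1, 1, 1, 1, 1]' --pt "0.3 -1 0" --pt "0.3 -1 0" --pt "0.3 -1 0" --pt "0.3 -1 0" --pt "0.3 -1 0" --pt "0.3 -1 0" --pt "0.3 -1 0" --pt "0.3 -1 0" --turn '[0.0, 0, 0, 0, 0, 0, 0, 0]'

```text
t: 1.15
tcp_pos: [325.4, 259.9, 222.5]
tcp_rot: [[0.93, -0.367, -0.0], [-0.367, -0.93, -0.0], [-0.0, 0.0, -1.0]]
force: [0.4, 0.1, 0.6]
gripper_width: 87.0
grip_force: 0.0
```

>>> move_arm --claw '[1, 1, 1, 1, 1, 1, 1, 1]' --pt "0.29 -1 0" --pt "0.29 -1 0" --pt "0.29 -1 0" --pt "0.29 -1 0" --pt "0.29 -1 0" --pt "0.29 -1 0" --pt "0.29 -1 0" --pt "0.29 -1 0" --turn '[0.25, 0.25, 0.25, 0.25, 0.25, 0.25, 0.25, 0.25]'

```text
t: 2.15
tcp_pos: [418.2, -60.0, 222.5]
tcp_rot: [[1.0, -0.025, 0.0], [-0.025, -1.0, 0.0], [0.0, -0.0, -1.0]]
force: [-0.2, -0.1, 1.2]
gripper_width: 87.1
grip_force: 0.0
```

>>> move_arm --claw '[1, 1, 1, 1, 1]' --pt "0.29 -1 0" --pt "0.29 -1 0" --pt "0.29 -1 0" --pt "0.29 -0.93 0" --pt "0 0 0" --turn '[0, 0, 0, 0, 0]'

```text
t: 2.78
tcp_pos: [464.7, -217.6, 221.7]
tcp_rot: [[1.0, -0.03, -0.001], [-0.03, -1.0, 0.0], [-0.001, -0.0, -1.0]]
force: [-0.8, -0.6, -0.4]
gripper_width: 86.9
grip_force: 0.0
```

```bash
python3 - <<'E'
from h import *
o=manip.get_obs(); print(o['t'],o['tcp_pos'].round(1),o['tcp_rot'].round(3))
c,im=snap('wrist','w1.png'); print(c)
E
```

```text
2.775 [ 464.7 -217.6  221.7] [[ 1.    -0.03  -0.001]
 [-0.03  -1.     0.   ]
 [-0.001 -0.    -1.   ]]
{'fx': 309.70691628693146, 'fy': 309.70691628693146, 'cx': 314.4819903764369, 'cy': 199.54150198958015, 'eye': array([ 535.65666493, -220.55120506,  383.8090279 ]), 'orientation': array([[-2.94913816e-02,  9.65031096e-01,  2.60471193e-01],
       [-9.99565034e-01, -2.84620640e-02, -7.72360661e-03],
       [-3.99727757e-05, -2.60585677e-01,  9.65450726e-01]])}
```

View pics/w1.png

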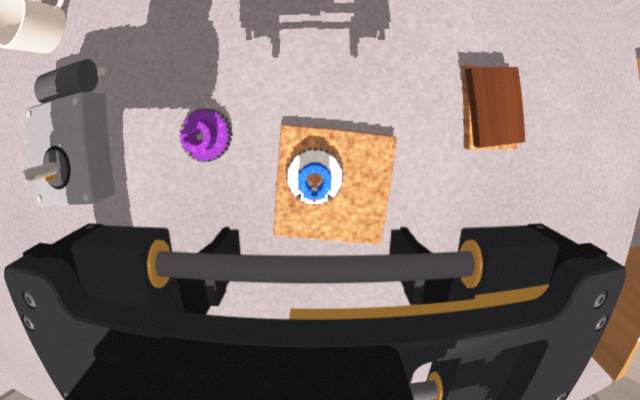

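The wrist view shows the pulley's rim near (315,177), its hub near (315,182), and the shaft and key at far left near (45,172).

```bash
cat >> h.py <<'E'
def blob(m):
    n,l,s,ce=cv2.connectedComponentsWithStats(m.astype(np.uint8)); i=1+np.argmax(s[1:,4]); return l==i
def crop(im,x,y,r,k): return cv2.resize(im[y-r:y+r,x-r:x+r],None,fx=k,fy=k,interpolation=cv2.INTER_CUBIC)
E
python3 - <<'E'
from h import *
c={'fx': 309.7069,'fy':309.7069,'cx':314.482,'cy':199.5415,'eye':np.array([535.657,-220.551,383.809]),'orientation':np.array([[-.0294914,.965031,.260471],[-.999565,-.028462,-.0077236],[-.00004,-.260586,.965451]])}
im=cv2.imread('pics/w1.png'); hsv=cv2.cvtColor(im,cv2.COLOR_BGR2HSV)
reg=np.zeros(im.shape[:2],bool); reg[140:215,280:350]=1
b=blob((hsv[...,0]>100)&(hsv[...,0]<125)&(hsv[...,1]>140)&reg)
w=blob((hsv[...,1]<60)&(hsv[...,2]>100)&reg)|b
for n,m,z in [('hubtop',b,60),('rim',w,34)]:
    ys,xs=np.nonzero(m); P=np.array([onz(c,x,y,z,'wrist')[:2] for x,y in zip(xs,ys)])
    print(n,(xs.min(),xs.max(),ys.min(),ys.max()),P.min(0).round(1),P.max(0).round(1),(P.min(0)/2+P.max(0)/2).round(1))
cv2.imwrite('pics/z3.png',np.hstack([crop(im,315,180,40,8)]))
E
```

```text
hubtop (np.int64(299), np.int64(330), np.int64(163), np.int64(198)) [ 449.8 -235.3] [ 488.3 -201.7] [ 469.1 -218.5]
rim (np.int64(286), np.int64(342), np.int64(150), np.int64(204)) [ 435.7 -250.3] [ 499.5 -186. ] [ 467.6 -218.2]
```

View pics/z3.png

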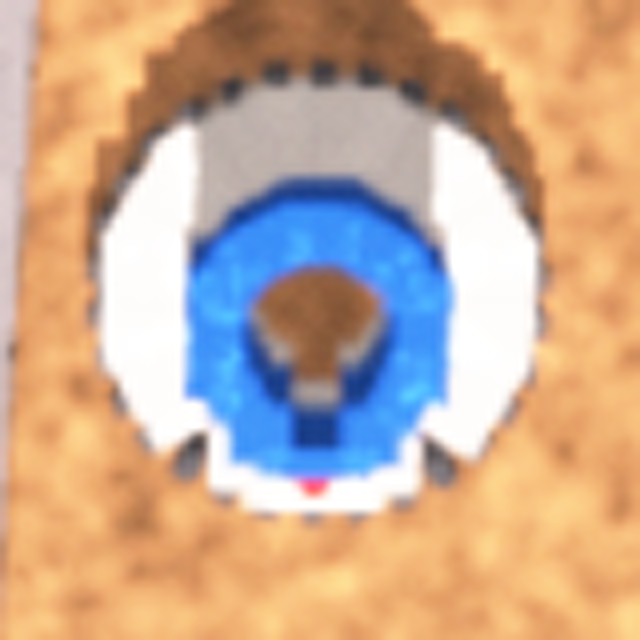

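>>> move_arm --claw '[1, 1, 1, 1, 1, 1, 1]' --pt "0.03 0 -1" --pt "0 0 -1" --pt "0 0 -1" --pt "0 0 -0.8" --pt "0 0 -0.5" --pt "0 0 -0.3" --pt "0 0 0" --turn '[-0.1, 0, 0, 0, 0, 0, 0]'

```text
t: 3.7
tcp_pos: [465.4, -215.2, 38.2]
tcp_rot: [[0.999, -0.043, -0.001], [-0.043, -0.999, 0.0], [-0.001, -0.0, -1.0]]
force: [-0.2, -0.2, -0.2]
gripper_width: 87.3
grip_force: 0.0
```

>>> move_arm --claw '[0.7, 0.5, 0.4, 0.3, 0.2, 0.1, 0.1, 0.1]' --pt "0 0 0" --pt "0 0 0" --pt "0 0 0" --pt "0 0 0" --pt "0 0 0" --pt "0 0 0" --pt "0 0 0" --pt "0 0 0" --turn '[0, 0, 0, 0, 0, 0, 0, 0]'

```text
t: 4.7
tcp_pos: [465.8, -215.9, 38.6]
tcp_rot: [[0.999, -0.044, 0.0], [-0.044, -0.999, -0.0], [0.0, 0.0, -1.0]]
force: [0.6, -0.9, 0.1]
gripper_width: 36.0
grip_force: 30.0
```

>>> move_arm --claw '[0.1, 0.1, 0.1, 0.1, 0.1, 0.1, 0.1, 0.1]' --pt "0 0 0.5" --pt "0 0 0.9" --pt "0 0 0.9" --pt "0 0.3 0.75" --pt "0 0.8 0" --pt "0 0.9 0" --pt "0 0.9 0" --pt "0 0.9 0" --turn '[0, 0, 0, 0, 0, 0, 0, 0]'

```text
t: 5.7
tcp_pos: [464.8, -62.6, 159.8]
tcp_rot: [[0.999, -0.045, -0.002], [-0.045, -0.999, 0.0], [-0.002, -0.0, -1.0]]
force: [0.9, 0.7, -2.4]
gripper_width: 36.3
grip_force: 30.0
```

>>> move_arm --claw '[0.1, 0.1, 0.1, 0.1, 0.1]' --pt "0.3 0.9 0" --pt "0.3 0.8 0" --pt "0.3 0.5 0" --pt "0 0.3 0" --pt "0 0 0" --turn '[0, 0, 0, 0, 0]'

```text
t: 6.32
tcp_pos: [501.1, 36.2, 160.1]
tcp_rot: [[0.999, -0.044, -0.002], [-0.044, -0.999, -0.0], [-0.002, 0.0, -1.0]]
force: [0.2, -0.5, -2.9]
gripper_width: 36.0
grip_force: 30.0
```

```bash
python3 - <<'E'
from h import *
o=manip.get_obs(); print(o['t'],o['tcp_pos'].round(1),o['tcp_rot'].round(3).tolist(),o['gripper_width'],o['force'])
c,im=snap('wrist','w2.png'); print(c)
np.save('w2.npy',c,allow_pickle=True)
snap('top','t2.png')
E
```

```text
6.325 [501.1  36.2 160.1] [[0.999, -0.044, -0.002], [-0.044, -0.999, -0.0], [-0.002, 0.0, -1.0]] 35.979006450766576 [ 0.17127981 -0.49882439 -2.92635284]
{'fx': 309.70691628693146, 'fy': 309.70691628693146, 'cx': 314.4819903764369, 'cy': 199.54150198958015, 'eye': array([572.09922094,  32.42913052, 322.19714885]), 'orientation': array([[-4.30031631e-02,  9.64517912e-01,  2.60491700e-01],
       [-9.99074854e-01, -4.16216430e-02, -1.08201477e-02],
       [ 4.05866259e-04, -2.60716008e-01,  9.65415454e-01]])}
```

View pics/w2.png

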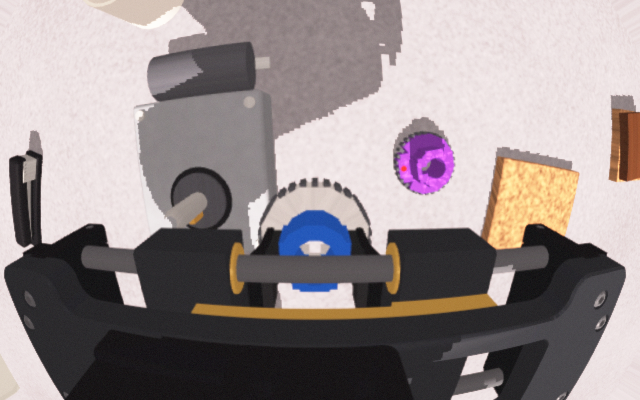

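The wrist view shows the held pulley, with the collar near (201,200), the shaft rising to about (182,213), and the key near (196,216).

```bash
python3 - <<'E'
from h import *
im=cv2.imread('pics/w2.png'); t=cv2.imread('pics/t2.png')
cv2.imwrite('pics/z4.png',cv2.resize(im[155:255,150:380],None,fx=3.4,fy=5.5,interpolation=cv2.INTER_CUBIC))
E
```

```text
(no output)
```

View pics/z4.png

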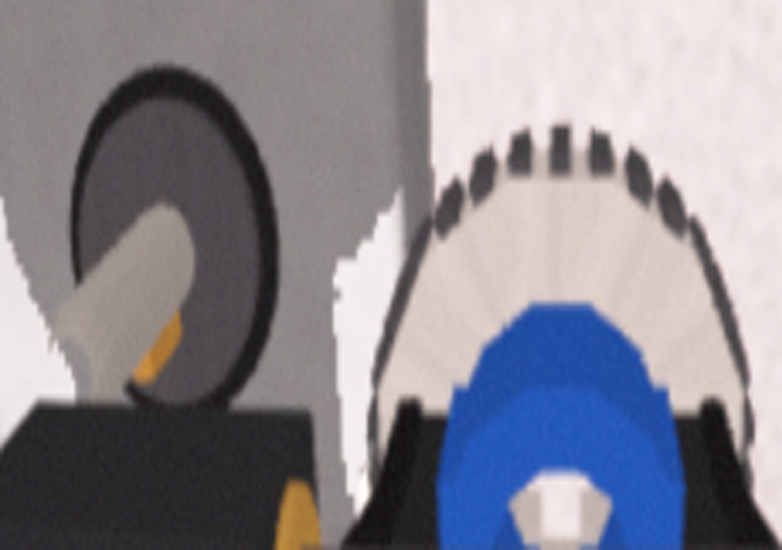

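```bash
python3 - <<'E'
from h import *
c=np.load('w2.npy',allow_pickle=True).item()
g=lambda n,X,Y,z: print(n,onz(c,150+X/3.4-.4,155+Y/5.5-.4,z,'wrist').round(1))
g('collarL',83,245,64);g('collarR',262,260,64);g('collarTop',165,95,64);g('collarC',172,250,64)
g('rimfront top',560,174,155.5);g('rimfront bot',560,125,139.5);g('rimL',375,440,155.5);g('rimR',748,440,155.5)
g('shaft base far edge',160,203,64);g('hub front top',560,303,181.5);g('hub base?',560,385,181.5)
g('keybot outer',150,383,86);g('keytop',180,318,64);g('keyouter low',180,345,64)
E
```

```text
collarL [508.4 165.5  64. ]
collarR [503.7 113.4  64. ]
collarTop [532.3 137.3  64. ]
collarC [506.4 138.7  64. ]
rimfront top [534.7  34.1 155.5]
rimfront bot [536.6  34.  139.5]
rimL [507.3  67.1 155.5]
rimR [504.5   3.  155.5]
shaft base far edge [514.5 141.1  64. ]
hub front top [529.2  34.3 181.5]
hub base? [521.6  34.6 181.5]
keybot outer [491. 139.  86.]
keytop [494.7 138.1  64. ]
keyouter low [490.  138.8  64. ]
```

>>> move_arm --claw '[0.1, 0.1, 0.1, 0.1, 0.1, 0.1]' --pt "0.08 0.6 0" --pt "0 0.8 0" --pt "0 0.7 0" --pt "0 0.52 0" --pt "0 0 0" --pt "0 0 0" --turn '[0, 0, 0, 0, 0, 0]'

```text
t: 7.18
tcp_pos: [504.7, 140.3, 160.4]
tcp_rot: [[0.999, -0.045, -0.001], [-0.045, -0.999, -0.0], [-0.001, 0.0, -1.0]]
force: [0.5, 0.4, -2.4]
gripper_width: 35.6
grip_force: 30.0
```

```bash
python3 - <<'E'
from h import *
o=manip.get_obs(); print(o['t'],o['tcp_pos'].round(1),o['force'])
c,im=snap('side','s3.png'); c2,w=snap('wrist','w3.png')
A=crop(im,285,165,40,7.5); B=cv2.resize(w[190:270,250:380],None,fx=6,fy=6) if 0 else None
cv2.imwrite('pics/z5.png',A[:,:,::-1])
E
```

```text
7.175 [504.7 140.3 160.4] [ 0.4546755   0.4268817  -2.39446779]
```

View pics/z5.png

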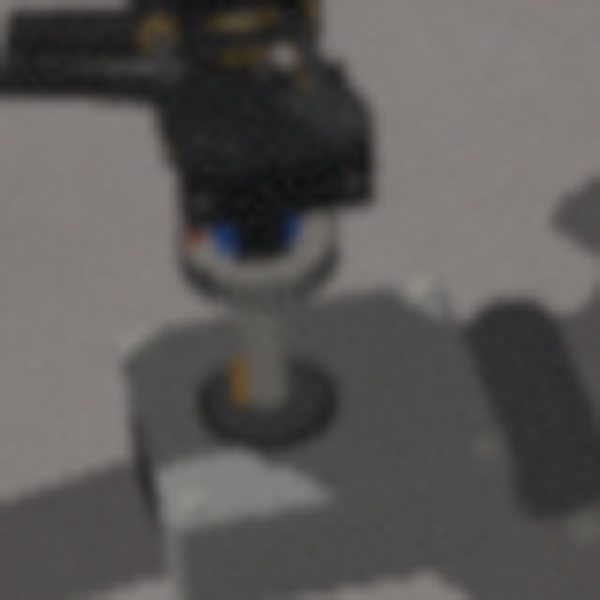

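The side view shows the shaft under the held pulley, with rim centre x≈259 and shaft axis x≈263 drifting left as it rises, so they line up. I'm descending gently.

>>> move_arm --claw '[0.1, 0.1, 0.1, 0.1, 0.1]' --pt "0 0 -0.3" --pt "0 0 -0.15" --pt "0 0 -0.1" --pt "0 0 -0.05" --pt "0 0 0" --turn '[0, 0, 0, 0, 0]'

```text
t: 7.9
tcp_pos: [504.8, 141.2, 136.3]
tcp_rot: [[0.999, -0.044, -0.0], [-0.044, -0.999, 0.0], [-0.0, -0.0, -1.0]]
force: [-0.9, 1.2, -2.9]
gripper_width: 36.1
grip_force: 30.0
```

Underside is at about 116, past the tip, with no lateral load.

>>> move_arm --claw '[0.1, 0.1, 0.1, 0.1]' --pt "0 0 -0.1" --pt "0 0 -0.1" --pt "0 0 -0.1" --pt "0 0 0" --turn '[0, 0, 0, 0]'

```text
t: 8.4
tcp_pos: [504.7, 141.2, 124.0]
tcp_rot: [[0.999, -0.044, -0.001], [-0.044, -0.999, 0.0], [-0.001, -0.0, -1.0]]
force: [-2.4, 2.8, -3.7]
gripper_width: 36.1
grip_force: 30.0
```

>>> move_arm --claw '[0.1, 0.1, 0.1, 0.1]' --pt "0 0 -0.1" --pt "0 0 -0.1" --pt "0 0 -0.05" --pt "0 0 0" --turn '[0, 0, 0, 0]'

```text
t: 8.9
tcp_pos: [504.7, 141.2, 114.4]
tcp_rot: [[0.999, -0.044, -0.0], [-0.044, -0.999, 0.0], [-0.0, -0.0, -1.0]]
force: [-2.7, 3.5, -1.0]
gripper_width: 35.9
grip_force: 30.0
```

>>> move_arm --claw '[0.1, 0.1, 0.1, 0.1]' --pt "-0.015 0.015 -0.05" --pt "0 0 -0.05" --pt "0 0 -0.03" --pt "0 0 0" --turn '[0, 0, 0, 0]'

```text
t: 9.4
tcp_pos: [504.4, 141.4, 109.1]
tcp_rot: [[0.999, -0.044, -0.0], [-0.044, -0.999, -0.0], [-0.0, 0.0, -1.0]]
force: [-0.2, 1.7, -3.8]
gripper_width: 35.7
grip_force: 30.0
```

>>> move_arm --claw '[0.1, 0.1, 0.1, 0.1]' --pt "0 0 -0.03" --pt "0 0 -0.02" --pt "0 0 -0.02" --pt "0 0 0" --turn '[0, 0, 0, 0]'

```text
t: 9.9
tcp_pos: [504.4, 141.5, 106.5]
tcp_rot: [[0.999, -0.044, 0.0], [-0.044, -0.999, -0.0], [0.0, 0.0, -1.0]]
force: [0.0, 1.1, -2.2]
gripper_width: 35.8
grip_force: 30.0
```

>>> move_arm --claw '[0.1, 0.1, 0.1]' --pt "0 0 -0.02" --pt "0 0 -0.02" --pt "0 0 0" --turn '[0, 0, 0]'

```text
t: 10.28
tcp_pos: [504.3, 141.5, 104.9]
tcp_rot: [[0.999, -0.044, -0.0], [-0.044, -0.999, -0.0], [-0.0, 0.0, -1.0]]
force: [-0.5, 0.1, -3.2]
gripper_width: 36.0
grip_force: 30.0
```

>>> move_arm --claw '[0.1, 0.1, 0.1]' --pt "0 0 -0.02" --pt "0 0 -0.02" --pt "0 0 0" --turn '[0, 0, 0]'

```text
t: 10.65
tcp_pos: [504.3, 141.5, 103.3]
tcp_rot: [[0.999, -0.044, -0.0], [-0.044, -0.999, -0.0], [-0.0, 0.0, -1.0]]
force: [-0.3, -0.9, -1.8]
gripper_width: 35.8
grip_force: 30.0
```

>>> move_arm --claw '[0.1, 0.1, 0.1]' --pt "0 0 -0.02" --pt "0 0 -0.02" --pt "0 0 0" --turn '[0, 0, 0]'

```text
t: 11.02
tcp_pos: [504.3, 141.5, 101.6]
tcp_rot: [[0.999, -0.044, -0.0], [-0.044, -0.999, -0.0], [-0.0, 0.0, -1.0]]
force: [-0.3, -1.6, -3.1]
gripper_width: 35.6
grip_force: 30.0
```

```bash
python3 - <<'E'
from h import *
o=manip.get_obs(); print(o['force'],o['torque'],o['tcp_pos'])
E
```

```text
[-0.2646516  -1.58505842 -3.07021696] [-0.03720889 -0.01070089 -0.02976144] [504.28478471 141.5435277  101.64552934]
```

No vertical load 5 mm below the key's top, so the keyway is already over the key. I'm continuing down in small steps.

>>> move_arm --claw '[0.1, 0.1, 0.1, 0.1, 0.1]' --pt "0 0 -0.04" --pt "0 0 -0.04" --pt "0 0 -0.04" --pt "0 0 -0.04" --pt "0 0 0" --turn '[0, 0, 0, 0, 0]'

```text
t: 11.65
tcp_pos: [504.2, 141.5, 95.2]
tcp_rot: [[0.999, -0.044, -0.0], [-0.044, -0.999, -0.0], [-0.0, 0.0, -1.0]]
force: [0.1, -0.3, -2.5]
gripper_width: 35.6
grip_force: 30.0
```

>>> move_arm --claw '[0.1, 0.1, 0.1, 0.1]' --pt "0 0 -0.04" --pt "0 0 -0.04" --pt "0 0 -0.04" --pt "0 0 0" --turn '[0, 0, 0, 0]'

```text
t: 12.15
tcp_pos: [504.2, 141.5, 90.4]
tcp_rot: [[0.999, -0.044, -0.0], [-0.044, -0.999, -0.0], [-0.0, 0.0, -1.0]]
force: [0.1, -0.1, -2.8]
gripper_width: 35.8
grip_force: 30.0
```

>>> move_arm --claw '[0.1, 0.1, 0.1, 0.1]' --pt "0 0 -0.04" --pt "0 0 -0.04" --pt "0 0 -0.03" --pt "0 0 0" --turn '[0, 0, 0, 0]'

```text
t: 12.65
tcp_pos: [504.3, 141.5, 86.0]
tcp_rot: [[0.999, -0.044, -0.0], [-0.044, -0.999, -0.0], [-0.0, 0.0, -1.0]]
force: [-0.4, -0.5, -2.9]
gripper_width: 36.0
grip_force: 30.0
```

>>> move_arm --claw '[0.1, 0.1, 0.1]' --pt "0 0 -0.02" --pt "0 0 -0.01" --pt "0 0 0" --turn '[0, 0, 0]'

```text
t: 13.02
tcp_pos: [504.3, 141.6, 84.9]
tcp_rot: [[0.999, -0.044, -0.0], [-0.044, -0.999, -0.0], [-0.0, 0.0, -1.0]]
force: [0.1, 0.1, -1.6]
gripper_width: 35.5
grip_force: 30.0
```

>>> move_arm --claw '[0.1, 0.1, 0.1]' --pt "0 0 -0.02" --pt "0 0 0" --pt "0 0 0" --turn '[0, 0, 0]'

```text
t: 13.4
tcp_pos: [504.4, 141.6, 84.4]
tcp_rot: [[0.999, -0.044, 0.0], [-0.044, -0.999, 0.0], [0.0, -0.0, -1.0]]
force: [-1.5, -0.9, 0.0]
gripper_width: 36.1
grip_force: 30.0
```

>>> move_arm --claw '[0.1, 0.1, 0.1]' --pt "0 0 -0.02" --pt "0 0 0" --pt "0 0 0" --turn '[0, 0, 0]'

```text
t: 13.78
tcp_pos: [504.5, 141.6, 83.8]
tcp_rot: [[0.999, -0.044, 0.0], [-0.044, -0.999, 0.0], [0.0, -0.0, -1.0]]
force: [-1.3, -0.0, 4.7]
gripper_width: 35.4
grip_force: 30.0
```

The force rises at about the spring's rate, so the pulley is seated. Releasing and withdrawing.

>>> move_arm --claw '[0.3, 0.5, 0.7, 0.8, 0.8]' --pt "0 0 0" --pt "0 0 0" --pt "0 0 0" --pt "0 0 0" --pt "0 0 0" --turn '[0, 0, 0, 0, 0]'

```text
t: 14.4
tcp_pos: [504.4, 141.6, 83.2]
tcp_rot: [[0.999, -0.044, -0.0], [-0.044, -0.999, -0.0], [-0.0, 0.0, -1.0]]
force: [0.3, 0.1, -0.4]
gripper_width: 65.0
grip_force: 0.0
```

>>> move_arm --claw '[0.8, 0.8, 0.8, 0.8, 0.8, 0.8, 0.8, 0.8]' --pt "0 0 0.3" --pt "0 0 0.8" --pt "0 0 1" --pt "0 0 1" --pt "-0.5 0 0.5" --pt "-1 0 0" --pt "-1 0 0" --pt "0 0 0" --turn '[0, 0, 0, 0, 0, 0, 0, 0]'

```text
t: 15.4
tcp_pos: [402.5, 141.2, 228.6]
tcp_rot: [[0.999, -0.042, 0.001], [-0.042, -0.999, 0.002], [0.001, -0.002, -1.0]]
force: [0.8, -0.5, 0.7]
gripper_width: 69.5
grip_force: 0.0
```

```bash
python3 - <<'E'
from h import *
o=manip.get_obs(); print(o['t'],o['tcp_pos'].round(1),o['force'])
c,im=snap('side'); c2,w=snap('wrist')
np.save('w4.npy',c2,allow_pickle=True)
A=crop(im,285,165,40,5); B=cv2.resize(w[100:260,215:415],(500,400),interpolation=cv2.INTER_CUBIC)
cv2.imwrite('pics/z6.png',cv2.hconcat([A[:400,:,::-1].copy(),B[:,:400,::-1].copy()]))
E
```

```text
15.4 [402.5 141.2 228.6] [ 0.75474306 -0.52259038  0.68649632]
```

View pics/z6.png

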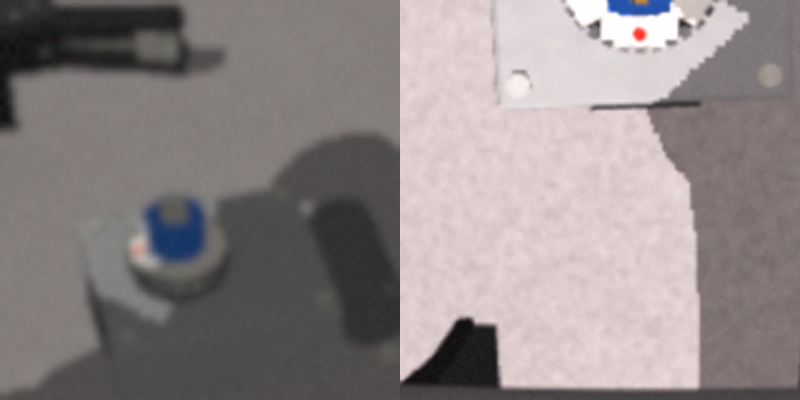

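The pulley sits low and level on the collar, with the shaft protruding and the key in the keyway (red dot side). The gripper is clear, so I'm handing in.

```bash
python3 -c "
from cell import order; print(order.close_job())"
```

```text
the job is handed in; nothing more can be done
None
```

The pulley is on the shaft hub up, keyed and fully home on the collar, and released; the job was handed in at about 15.5 s, and the cell returned no verdict. The keyway was already lined up, so no turning was needed, and the net load on the collar read no more than about 8 N.

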